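# Release the latched mode key on a microscope lamp console

### The job

One of the four identical keys on the microscope's lamp console is latched down. You can tell it by tapping the keys lightly with a fingertip; press that key home and let go so that it springs up and all four keys stand at the same height. Do not push any of the standing keys in, and leave everything else on the bench where it is.

Things in the scene. Friction and masses are not known exactly. Their poses are not given: they have to be found in the camera images.
- console: white lamp control console, fixed to the bench, 150 mm (its x) by 210 mm (its y) by 55 mm tall; origin at the centre of its underside, z up. Four identical flat-topped grey keys (32 mm along its x, 24 mm along its y) stand in a row along its y, 42 mm apart, 30 mm to the -x side of the centre. Exactly one is latched; which one changes from start to start.
- row_middle (a point): fixed point amid the four keys, 67 mm above the bench, level with a standing key's top (12 mm above the deck). A standing key can go down 5.5 mm: it starts to move at 1.5 N and needs 1.4 N more per mm, 9 N at the bottom. Pushed to within 1 mm of the bottom it catches and does not come up again.
- row_latched (a point): fixed point amid the four keys at the height of the latched key's top: 63 mm above the bench, 4 mm lower than the standing ones. The latched key hardly moves under 5 N; pushed to the bottom (1.5 mm further, 9 N) and let go, it springs up to full height. Tells nothing of which key it is.
- place_1 (a point): fixed point on the console at the middle of the top that a standing key has at place 1 (leftmost, at the console's y = +63 mm), 67 mm above the bench. It does not move with the key and does not tell whether it is latched
- place_2 (a point): fixed point on the console at the middle of the top that a standing key has at place 2 (second from the left, at y = +21 mm), 67 mm above the bench. It does not move with the key and does not tell whether it is latched
- place_3 (a point): fixed point on the console at the middle of the top that a standing key has at place 3 (third from the left, at y = -21 mm), 67 mm above the bench. It does not move with the key and does not tell whether it is latched
- place_4 (a point): fixed point on the console at the middle of the top that a standing key has at place 4 (rightmost, at y = -63 mm), 67 mm above the bench. It does not move with the key and does not tell whether it is latched
- key_1 (a joint): depth of the latched key in m: 0 standing at full height, 0.0055 at the bottom; 0.004 at the start. It does not tell the key's place: the four keys are dealt anew to the four places at every start
- key_2 (a joint): depth of one of the three standing keys in m: 0 standing at full height, 0.0055 at the bottom. It does not tell the key's place: the four keys are dealt anew to the four places at every start
- key_3 (a joint): depth of one of the three standing keys in m: 0 standing at full height, 0.0055 at the bottom. It does not tell the key's place: the four keys are dealt anew to the four places at every start
- key_4 (a joint): depth of one of the three standing keys in m: 0 standing at full height, 0.0055 at the bottom. It does not tell the key's place: the four keys are dealt anew to the four places at every start
- slide_box: loose bystander, to be left alone: closed black slide box, 85 x 100 x 32 mm; origin at the centre of its underside
- eyepiece: loose bystander, to be left alone: black microscope eyepiece standing on the console's deck behind the keys, 33 mm across, 46 mm tall; origin at the centre of its underside
- dropper: loose bystander, to be left alone: small amber dropper bottle, 32 mm across, 65 mm tall; origin at the centre of its underside
- dish: loose bystander, to be left alone: shallow glass dish, 90 mm across, 16 mm tall; origin at the centre of its underside
- objective_can: loose bystander, to be left alone: aluminium objective can, 36 mm across, 36 mm tall; origin at the centre of its underside
- rock: loose bystander, to be left alone: brown rock specimen, about 40 x 30 x 31 mm; origin at the centre of its underside

How it is judged:
By the outcome, as a careful person would: the job done as asked, in the order asked, and still so for the second after the job is handed in, with the robot touching nothing.
It also fails if it takes over 48 s, if anything falls off the work surface, if the arm or the gripper's body presses on something with over 40 N, if the wrist force passes 120 N, or if a joint passes its speed limit or range.

### The arm

A 6-joint arm with a two-finger parallel gripper is mounted at the origin on the work surface. World frame = base frame: x ahead of the robot, y to its left, z up, the work surface at z = 0. Lengths are in mm, angles in degrees, forces in N, time in s.
With the tool pointing down it reaches from about 350 to 850 mm from the base axis. Payload 8.1 kg.
Tool frame: the origin (TCP) lies at the very end of the fingers, on their centre line; the grasp point (between the pads) lies 19 mm behind it (tcp_to_grasp is the distance from the TCP to the grasp point, in mm); z points along the fingers, x is the direction in which the jaws open and shut, and the axes are right-handed (so a half turn about z gives the same grasp; the last joint's range is limited). The gripper opens to 85 mm and grips with 20 to 120 N. Pads are 22 mm wide; open, the fingers measure 114 mm over their backs; the gripper's body (76 mm by 85 mm) begins 54 mm behind the grasp point. The pads swing forward as they close: fully open they stand 13 mm farther back than shut.
Start: joints at [-4.893, 7.471, 85.268, -0, 87.261, -4.893], TCP at [600.004, 0.022, 191.592] pointing down, gripper open.
Joint ranges: [-169.43, 169.43], [-51.17, 129.36], [1.28, 143.12], [-76.62, 256.62], [0, 156.53], [-152.29, 152.29]. Speed limits (degrees/s): [136.94, 136.94, 159.86, 180, 180, 180].

### API

Orientations are given as [roll, pitch, yaw] about the fixed x, y, z axes, in that order (R = Rz(yaw) Ry(pitch) Rx(roll)).
In Python, from bench import * gives the robot as it stands. The module is installed in compiled form; this text tells all that it offers.
- The arm moves only by the tool apply_moves, never from a script. Its argument "targets" is text: rows parted by semicolons, each of 7 numbers parted by spaces: the turn, a rotation vector about the tool's x, y, z in rad, then the shift along the tool's x, y, z in cm, then the finger opening in cm, from 0 to 8.54. A call has exactly 5 rows; each row is the pose to reach, as a shift and turn from the pose commanded when the call began, along the tool's axes at that moment; what a row does not reach only later rows make up. A row lasts 1/10 s, in which the tool goes at most 50 mm and 8.59 degrees, less where a joint would pass 70% of its speed; a pose out of reach is approached as far as the arm can. A call with a gripper value outside its range is refused whole. The fingers move at their own pace and stop on an object; "force" is the grip in N (left out, the last holds). Time passes only in rows, so rows that repeat a pose let the fingers close, or fill a call up. It gives the time, the measured TCP pose, the force and the opening at its end, in the units of the state.
- sense(): the state, without advancing time (a new reading comes with each control period).
- snapshot(name): name is "scene" or "side" or "wrist"; returns the picture (400x640x3 uint8, red, green, blue); there is no depth.
- camera_model(name): a dict with "fx", "fy", "cx", "cy" (pixels), "position" and "attitude" of the camera in the world; the wrist camera has in their place "T_tool_cam" (4x4, takes a point from camera to tool coordinates, whose origin is the TCP and whose axes are the tool frame's). Camera axes: x right, y up, looking along -z (the intrinsics and any distortion apply to the point x, -y, -z); pixel columns grow to the right and rows downward; lengths in mm; the calibration is good to about 2 mm. A picture is of the moment at which its call begins: read the wrist's pose just before it. camera_model takes no time and is no camera call.
- hand_in(): hands the job in, once; it reports no verdict.
Trained networks look in the newest picture that a camera, given by its name, has taken for a name from the list of things; names that differ only in an ending like _2 or _b are one class to them, and where a whole thing is asked for, a point or a joint stands for the part that bears it (a point fixed in the world has none). Each returns a list of dicts, best first, with "confidence" (0 to 1); they miss things now and then, are a little off and sometimes report something else, mostly with a low value. They report only what shows in the picture. A call takes as long as a camera call.
- recognise(camera, query): "at" ([row, column] in pixels, amid what is visible of it).
- place_of(camera, query): "at" ([row, column] in pixels: a listed point, or the origin of a listed thing).
The state is a dict: "time": time; "joint_pos": joint angles; "qd": joint speeds; "joint_efforts": joint torques, N m; "tool_pos": TCP position; "tcp_rot": TCP orientation; "ft_force": force on the tool from outside, world axes, zero at the start; "wrist_torque": the same for the moment, N m; "finger_gap": finger opening in mm.
Only numpy, scipy, OpenCV 4.12 (cv2) and the standard library are available. Lean on these libraries where they do the work, as an engineer would, in place of code of your own. Each camera call takes 0.05 s, during which the arm holds its last target. There are 200 camera calls.

## Working session

There is one attempt and no reset: what is moved stays moved. The work goes in short steps, Python scripts to look and compute and a tool call to move; the robot and the scene stay as the last step left them, time stands still between calls to the robot, and variables do not carry over. Pictures are saved under pics/ and viewed, about 8 in all and at most 12, crops included, and the job is handed in when it is done.

Besides the shell and the picture viewer there is one more tool, called after ">>>" as name(argument=value, ...) on one line, values as JSON. apply_moves: Moves the arm, as the interface text tells. Its arguments: {"type":"object","properties":{"targets":{"type":"string"},"force":{"type":"number"}},"required":["targets"]}

```bash
mkdir -p pics; cat > h.py <<'E'
from bench import *
import numpy as np, cv2
from scipy.spatial.transform import Rotation as R
def cam(n,s=None):
    m=camera_model(n)
    return m
def save(n,f):
    im=snapshot(n); cv2.imwrite('pics/'+f,im[:,:,::-1]); return im
E
python3 - <<'E'
from h import *
s=sense();print({k:np.round(v,3) for k,v in s.items()})
ims=[]
for n in ['scene','side','wrist']:
    m=camera_model(n);print(n,m)
    save(n,n+'0.png')
    for q in ['place_1','place_2','place_3','place_4','row_middle','console']:
        print(n,q,[(np.round(d['at'],1).tolist(),round(d['confidence'],2)) for d in place_of(n,q)[:4]])
E
```

```text
{'time': np.float64(0.0), 'joint_pos': array([-4.8930e+00,  7.5160e+00,  8.5330e+01,  1.0000e-03,  8.7263e+01,
       -4.8920e+00]), 'qd': array([-0.06 , -0.042,  0.034, -0.012, -0.007,  0.053]), 'joint_efforts': array([-2.0000e-03, -5.6940e+01, -5.0056e+01, -0.0000e+00,  1.4000e-02,
        0.0000e+00]), 'tool_pos': array([5.99364e+02, 8.70000e-02, 1.90526e+02]), 'tcp_rot': array([-1.79989e+02,  1.08000e-01, -1.00000e-03]), 'ft_force': array([-0.524,  0.447, -0.44 ]), 'wrist_torque': array([ 0.003, -0.005,  0.005]), 'finger_gap': np.float64(85.364)}
scene {'fx': 411.3397826222903, 'fy': 411.3397826222903, 'cx': 325.8411416795931, 'cy': 197.57920608188064, 'position': array([1061.50553038, -579.10268544,  746.66797728]), 'attitude': array([48.04300536,  0.71786069, 42.72529015])}
scene place_1 [([188.2, 344.6], 0.94), ([194.4, 332.3], 0.89), ([202.2, 317.7], 0.8), ([205.2, 310.6], 0.6)]
scene place_2 [([188.2, 344.6], 0.94), ([194.4, 332.3], 0.89), ([202.2, 317.7], 0.8), ([205.2, 310.6], 0.6)]
scene place_3 [([188.2, 344.6], 0.94), ([194.4, 332.3], 0.89), ([202.2, 317.7], 0.8), ([205
[... 1275 characters left out ...]
1],
       [ 1.25575077e-03,  2.79682459e-01, -9.60091738e-01,
        -1.82080967e+02],
       [ 0.00000000e+00,  0.00000000e+00,  0.00000000e+00,
         1.00000000e+00]])}
wrist place_1 [([220.8, 257.7], 0.91), ([262.5, 254.1], 0.81), ([141.1, 263.4], 0.73), ([187.7, 261.9], 0.62)]
wrist place_2 [([220.8, 257.7], 0.91), ([262.5, 254.1], 0.81), ([141.1, 263.4], 0.73), ([187.7, 261.9], 0.62)]
wrist place_3 [([220.8, 257.7], 0.91), ([262.5, 254.1], 0.81), ([141.1, 263.4], 0.73), ([187.7, 261.9], 0.62)]
wrist place_4 [([220.8, 257.7], 0.91), ([262.5, 254.1], 0.81), ([141.1, 263.4], 0.73), ([187.7, 261.9], 0.62)]
wrist row_middle [([207.2, 258.2], 0.66)]
wrist console [([192.0, 293.1], 0.81)]
```

```bash
cat >> h.py <<'E'
def pose(n,s=None):
    m=camera_model(n)
    if n!='wrist': return m,np.array(m['position']),R.from_euler('xyz',m['attitude'],degrees=True).as_matrix()
    s=s or sense(); Rt=R.from_euler('xyz',s['tcp_rot'],degrees=True).as_matrix(); T=m['T_tool_cam']
    return m,s['tool_pos']+Rt@T[:3,3],Rt@T[:3,:3]
def onz(n,at,z,s=None):
    m,p,A=pose(n,s); r,c=at
    d=A@np.array([(c-m['cx'])/m['fx'],-(r-m['cy'])/m['fy'],-1]); return p+d*(z-p[2])/d[2]
def pix(n,P,s=None):
    m,p,A=pose(n,s); q=A.T@(np.array(P)-p); return np.array([m['cy']-m['fy']*q[1]/-q[2], m['cx']+m['fx']*q[0]/-q[2]])
E
python3 - <<'E'
from h import *
s=sense()
D={'scene':[(188.2,344.6),(194.4,332.3),(202.2,317.7),(205.2,310.6),(195.6,326.4)],'side':[(215.4,315.7),(207.1,324.5),(193.5,331.6),(181.3,334.8),(197.4,325.6)],'wrist':[(220.8,257.7),(262.5,254.1),(141.1,263.4),(187.7,261.9),(207.2,258.2)]}
for n in D:
    for a in D[n]: print(n,a,np.round(onz(n,a,67,s),1))
a=cv2.imread('pics/scene0.png')[80:320,180:500];b=cv2.imread('pics/side0.png')[80:320,180:500];c=cv2.imread('pics/wrist0.png')
cv2.imwrite('pics/m.png',np.vstack([np.hstack([a,b]),c])[:, :])
E
```

```text
scene (188.2, 344.6) [553.5  28.4  67. ]
scene (194.4, 332.3) [546.2 -10.   67. ]
scene (202.2, 317.7) [538.9 -55.2  67. ]
scene (205.2, 310.6) [533.5 -74.5  67. ]
scene (195.6, 326.4) [538.3 -23.1  67. ]
side (215.4, 315.7) [543.9  36.1  67. ]
side (207.1, 324.5) [532.5   7.   67. ]
side (193.5, 331.6) [528.  -38.9  67. ]
side (181.3, 334.8) [530.6 -80.6  67. ]
side (197.4, 325.6) [537.5 -23.2  67. ]
wrist (220.8, 257.7) [537.1 -40.8  67. ]
wrist (262.5, 254.1) [530.7 -88.1  67. ]
wrist (141.1, 263.4) [546.8  40.1  67. ]
wrist (187.7, 261.9) [543.1  -5.8  67. ]
wrist (207.2, 258.2) [538.4 -26.1  67. ]
```

View pics/m.png

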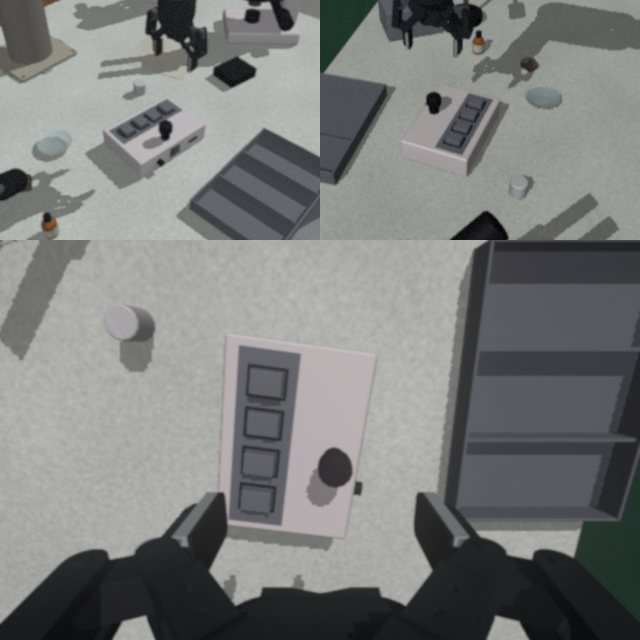

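>>> apply_moves(targets="0 0 0.024 -1.1 -0.8 1.6 0; 0 0 0.048 -2.2 -1.6 3.2 0; 0 0 0.072 -3.3 -2.4 4.8 0; 0 0 0.096 -4.4 -3.2 6.4 0; 0 0 0.12 -5.3 -3.9 8.0 0", force=30)

```text
time: 1.55
tool_pos: [546.5, 39.4, 111.0]
tcp_rot: [-180.0, -0.0, -6.9]
ft_force: [-0.1, 0.3, 0.2]
finger_gap: 12.1
```

>>> apply_moves(targets="0 0 0 0 0 0 0; 0 0 0 0 0 0 0; 0 0 0 0 0 0 0; 0 0 0 0 0 0 0; 0 0 0 0 0 0 0")

```text
time: 2.05
tool_pos: [547.8, 38.7, 112.5]
tcp_rot: [-180.0, -0.1, -6.9]
ft_force: [-0.3, -0.5, 0.5]
finger_gap: -0.4
```

```bash
python3 - <<'E'
from h import *
s=sense();print(s['tool_pos'],s['tcp_rot'],s['ft_force'],s['finger_gap'])
for n in ['wrist','side','scene']:
    save(n,n+'1.png')
    for q in ['place_1','row_middle','eyepiece']:
        print(n,q,[(np.round(onz(n,d['at'],55 if q=='eyepiece' else 67,s),1)[:2].tolist(),round(d['confidence'],2)) for d in place_of(n,q)[:4]])
a=cv2.imread('pics/scene1.png')[160:260,280:400];b=cv2.imread('pics/side1.png')[150:250,260:380];c=cv2.imread('pics/wrist1.png')
z=lambda i:cv2.resize(i,(320,266))
cv2.imwrite('pics/m1.png',np.vstack([np.hstack([z(a),z(b)]),c])[:600])
E
```

```text
[547.84981214  38.70468297 112.45101025] [-1.79992796e+02 -8.06070702e-02 -6.88836939e+00] [-0.33138683 -0.46313592  0.49529258] -0.3789973807660789
wrist place_1 []
wrist row_middle []
wrist eyepiece [([613.4, -41.2], 0.66), ([566.1, -1.7], 0.23)]
side place_1 [([534.4, -5.4], 0.96), ([547.9, 43.3], 0.93), ([534.1, -39.9], 0.68), ([525.3, -80.9], 0.6)]
side row_middle [([541.4, -30.2], 0.73), ([541.0, 38.3], 0.64)]
side eyepiece [([614.0, -33.1], 0.53), ([530.9, -103.4], 0.46)]
scene place_1 [([534.0, -82.6], 0.89), ([542.9, -7.4], 0.85), ([532.5, 32.8], 0.62)]
scene row_middle [([542.7, -22.7], 0.61)]
scene eyepiece [([613.6, -35.7], 0.51)]
```

View pics/m1.png

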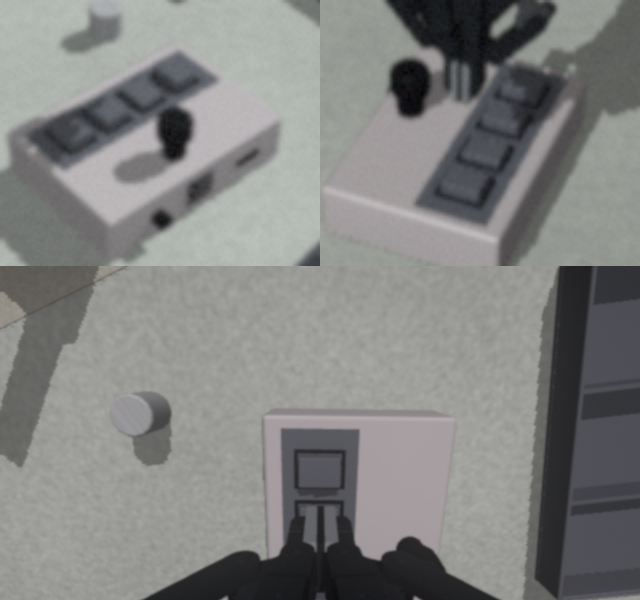

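```bash
python3 - <<'E'
from h import *
s=sense();t=s['tool_pos']
for n in ['wrist','side','scene']: print(n,'tcp',pix(n,t,s),'p1',pix(n,[546.7,38.5,67],s),'p2',pix(n,[541.6,-3.2,67],s))
for a in [(204,320),(238,320)]: print(onz('wrist',a,67,s))
c=cv2.imread('pics/scene1.png');d=cv2.imread('pics/side1.png')
for im,n in ((c,'scene'),(d,'side')):
    cv2.circle(im,tuple(int(round(v)) for v in pix(n,t,s)[::-1]),3,(0,0,255),1)
    for P in ([546.7,38.5,67],[541.6,-3.2,67]): cv2.circle(im,tuple(int(round(v)) for v in pix(n,P,s)[::-1]),2,(0,255,0),1)
cv2.imwrite('pics/m2.png',np.hstack([cv2.resize(c[80:280,240:440],(400,400)),cv2.resize(d[80:280,240:440],(400,400))]))
E
```

```text
wrist tcp [228.51609391 318.26450197] p1 [207.28877334 318.41381089] p2 [258.26762705 318.3281752 ]
side tcp [199.9645674  314.01695627] p1 [215.94742888 314.08487536] p2 [203.16501751 321.45824564]
scene tcp [171.35381627 345.71470884] p1 [185.11857014 345.15720476] p2 [192.24331385 332.75175401]
[548.18383411  40.91672722  67.        ]
[544.9396768   13.71441224  67.        ]
```

View pics/m2.png

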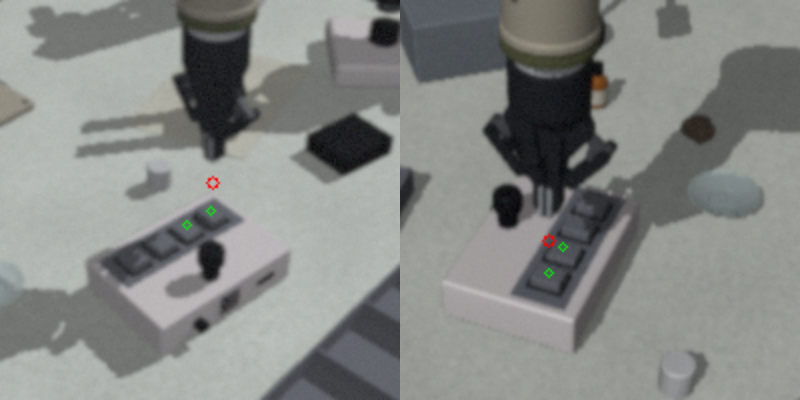

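>>> apply_moves(targets="0 0 0 0 0 0.8 0; 0 0 0 0 0 1.6 0; 0 0 0 0 0 2.4 0; 0 0 0 0 0 3.2 0; 0 0 0 0 0 3.7 0")

```text
time: 3.15
tool_pos: [546.2, 39.0, 73.1]
tcp_rot: [180.0, 0.1, -6.9]
ft_force: [-0.4, -0.0, -0.1]
finger_gap: -0.1
```

```bash
python3 - <<'E'
from h import *
s=sense();t=s['tool_pos'];print(t,s['ft_force'])
ims=[]
for n in ['scene','side']:
    im=save(n,n+'2.png')[:,:,::-1].copy()
    cv2.circle(im,tuple(int(round(v)) for v in pix(n,t,s)[::-1]),3,(0,0,255),1)
    ims.append(cv2.resize(im[130:250,270:390],(400,400)))
cv2.imwrite('pics/m3.png',np.hstack(ims))
E
```

```text
[546.24655602  39.02250344  73.10387946] [-0.35357565 -0.03027828 -0.13925084]
```

View pics/m3.png

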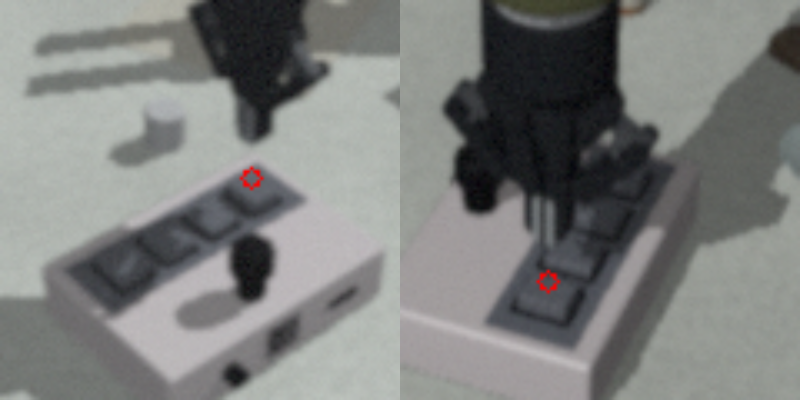

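>>> apply_moves(targets="0 0 0 0 0 0.3 0; 0 0 0 0 0 0.6 0; 0 0 0 0 0 0.8 0; 0 0 0 0 0 0.8 0; 0 0 0 0 0 0.8 0")

```text
time: 3.75
tool_pos: [547.0, 39.0, 66.7]
tcp_rot: [-180.0, -0.0, -6.9]
ft_force: [0.1, -0.2, -1.3]
finger_gap: 0.0
```

>>> apply_moves(targets="0 0 0 0 0 0.1 0; 0 0 0 0 0 0.2 0; 0 0 0 0 0 0.3 0; 0 0 0 0 0 0.3 0; 0 0 0 0 0 0.3 0")

```text
time: 4.25
tool_pos: [547.0, 39.0, 63.5]
tcp_rot: [180.0, 0.0, -6.9]
ft_force: [0.7, 0.3, -0.9]
finger_gap: -0.1
```

>>> apply_moves(targets="0 0 0 0 0 0.1 0; 0 0 0 0 0 0.15 0; 0 0 0 0 0 0.15 0; 0 0 0 0 0 0.15 0; 0 0 0 0 0 0.15 0")

```text
time: 4.75
tool_pos: [547.0, 39.0, 62.1]
tcp_rot: [-180.0, -0.0, -6.9]
ft_force: [-0.3, -0.1, -0.7]
finger_gap: 0.1
```

```bash
python3 - <<'E'
from h import *
s=sense();t=s['tool_pos'];print(t,s['ft_force'])
ims=[]
for n in ['scene','wrist']:
    im=save(n,n+'3.png')[:,:,::-1].copy()
    cv2.circle(im,tuple(int(round(v)) for v in pix(n,t,s)[::-1]),3,(0,0,255),1)
    ims.append(cv2.resize(im[130:250,270:390] if n=='scene' else im[150:310,240:400],(400,400)))
cv2.imwrite('pics/m4.png',np.hstack(ims))
E
```

```text
[547.02384211  39.042905    62.10561667] [-0.2582131  -0.07587803 -0.65192322]
```

View pics/m4.png

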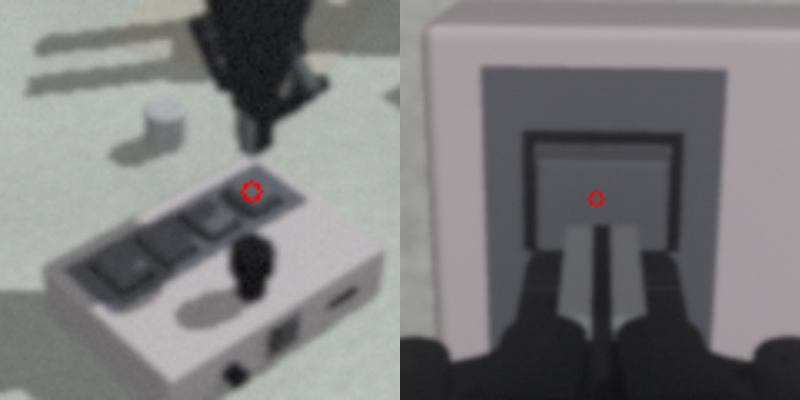

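>>> apply_moves(targets="0 0 0 0 0 0.5 0; 0 0 0 0 0 1.0 0; 0 0 0 0 0 1.5 0; 0 0 0 0 0 1.8 0; 0 0 0 0 0 1.8 0")

```text
time: 5.35
tool_pos: [546.4, 39.0, 43.2]
tcp_rot: [180.0, 0.1, -6.9]
ft_force: [-0.6, -0.3, -0.1]
finger_gap: 0.1
```

```bash
python3 - <<'E'
from h import *
s=sense();t=s['tool_pos'];print(t,s['ft_force'])
ims=[]
for n in ['scene','side']:
    im=save(n,n+'4.png')[:,:,::-1].copy()
    cv2.circle(im,tuple(int(round(v)) for v in pix(n,t,s)[::-1]),3,(0,0,255),1)
    cv2.circle(im,tuple(int(round(v)) for v in pix(n,t+[0,0,35],s)[::-1]),3,(0,255,0),1)
    ims.append(cv2.resize(im[150:240,290:380],(400,400)))
cv2.imwrite('pics/m5.png',np.hstack(ims))
E
```

```text
[546.36203305  39.03060222  43.17674203] [-0.61770684 -0.30170914 -0.10448841]
```

View pics/m5.png

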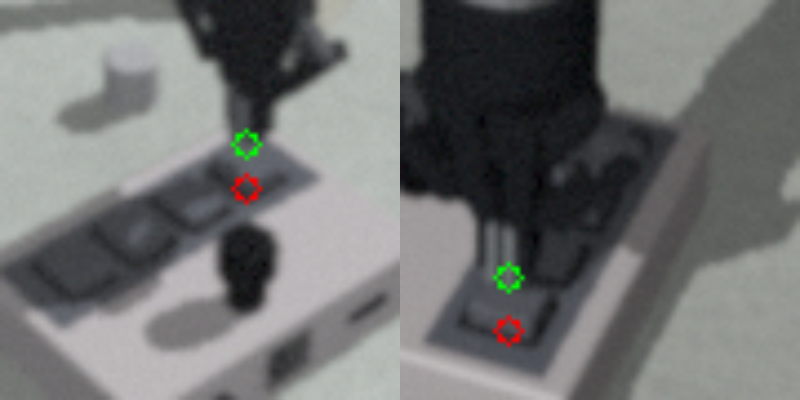

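>>> apply_moves(targets="0 0 0 0 0 0.3 0; 0 0 0 0 0 0.6 0; 0 0 0 0 0 0.8 0; 0 0 0 0 0 0.8 0; 0 0 0 0 0 0.8 0")

```text
time: 5.95
tool_pos: [546.9, 39.0, 36.0]
tcp_rot: [180.0, 0.0, -6.9]
ft_force: [0.1, 0.4, 0.8]
finger_gap: 0.1
```

>>> apply_moves(targets="0 0 0 0 0 0.1 0; 0 0 0 0 0 0.2 0; 0 0 0 0 0 0.2 0; 0 0 0 0 0 0.2 0; 0 0 0 0 0 0.2 0")

```text
time: 6.45
tool_pos: [547.0, 39.0, 34.2]
tcp_rot: [180.0, -0.0, -6.9]
ft_force: [0.3, -0.1, 0.5]
finger_gap: -0.3
```

>>> apply_moves(targets="0 0 0 0 0 0.1 0; 0 0 0 0 0 0.2 0; 0 0 0 0 0 0.2 0; 0 0 0 0 0 0.2 0; 0 0 0 0 0 0.2 0")

```text
time: 6.95
tool_pos: [547.0, 39.0, 32.1]
tcp_rot: [180.0, 0.0, -6.9]
ft_force: [0.3, -1.0, 0.3]
finger_gap: -0.0
```

>>> apply_moves(targets="0 0 0 0 0 0.1 0; 0 0 0 0 0 0.15 0; 0 0 0 0 0 0.15 0; 0 0 0 0 0 0.15 0; 0 0 0 0 0 0.15 0")

```text
time: 7.45
tool_pos: [547.0, 39.0, 30.6]
tcp_rot: [180.0, -0.0, -6.9]
ft_force: [-0.2, 0.7, -0.3]
finger_gap: 0.2
```

>>> apply_moves(targets="0 0 0 0 0 0.1 0; 0 0 0 0 0 0.15 0; 0 0 0 0 0 0.15 0; 0 0 0 0 0 0.15 0; 0 0 0 0 0 0.15 0")

```text
time: 7.95
tool_pos: [547.0, 39.0, 29.1]
tcp_rot: [-180.0, -0.0, -6.9]
ft_force: [-0.2, 0.6, 0.6]
finger_gap: 0.1
```

>>> apply_moves(targets="0 0 0 0 0 0.1 0; 0 0 0 0 0 0.15 0; 0 0 0 0 0 0.15 0; 0 0 0 0 0 0.15 0; 0 0 0 0 0 0.15 0")

```text
time: 8.45
tool_pos: [547.0, 39.1, 27.6]
tcp_rot: [180.0, 0.0, -6.9]
ft_force: [0.3, 0.7, 0.3]
finger_gap: 0.0
```

>>> apply_moves(targets="0 0 0 0 0 0.1 0; 0 0 0 0 0 0.15 0; 0 0 0 0 0 0.15 0; 0 0 0 0 0 0.15 0; 0 0 0 0 0 0.15 0")

```text
time: 8.95
tool_pos: [547.1, 39.0, 26.3]
tcp_rot: [-180.0, -0.0, -6.9]
ft_force: [-0.1, -0.4, 2.3]
finger_gap: 0.2
```

>>> apply_moves(targets="0 0 0 0 0 0.05 0; 0 0 0 0 0 0.1 0; 0 0 0 0 0 0.1 0; 0 0 0 0 0 0.1 0; 0 0 0 0 0 0.1 0")

```text
time: 9.45
tool_pos: [547.1, 39.0, 25.2]
tcp_rot: [-180.0, -0.0, -6.9]
ft_force: [-1.1, 0.5, 4.1]
finger_gap: -0.1
```

```bash
cat > avg.py <<'E'
from h import *
F=[];Z=[]
for i in range(5):
    snapshot('scene');s=sense();F.append(s['ft_force'][2]);Z.append(s['tool_pos'][2])
print(np.round(F,2),np.mean(F),np.mean(Z),s['time'])
E
python3 avg.py
```

```text
[2.92 3.89 4.14 4.24 4.72] 3.981956767719377 25.18982410833802 9.7
```

>>> apply_moves(targets="0 0 0 0 0 -0.8 0; 0 0 0 0 2.1 -0.8 0; 0 0 0 0 4.2 -0.8 0; 0 0 0 0 4.2 -0.4 0; 0 0 0 0 4.2 -0.1 0")

```text
time: 10.2
tool_pos: [541.7, -2.7, 25.8]
tcp_rot: [-180.0, 0.0, -6.9]
ft_force: [0.6, 0.6, -0.1]
finger_gap: -0.3
```

```bash
python3 avg.py
```

```text
[-0.79  0.4   0.28  0.5   0.3 ] 0.13870336635986802 25.515738945406756 10.45
```

>>> apply_moves(targets="0 0 0 0 0 0.05 0; 0 0 0 0 0 0.1 0; 0 0 0 0 0 0.15 0; 0 0 0 0 0 0.15 0; 0 0 0 0 0 0.15 0")

```text
time: 10.95
tool_pos: [542.0, -2.6, 24.6]
tcp_rot: [-180.0, 0.0, -6.9]
ft_force: [-0.5, 0.3, -0.2]
finger_gap: 0.0
```

```bash
python3 avg.py
```

```text
[ 0.21  0.76 -0.46  0.08  0.03] 0.12537454744337903 24.610782372154162 11.2
```

>>> apply_moves(targets="0 0 0 0 0 0.05 0; 0 0 0 0 0 0.1 0; 0 0 0 0 0 0.1 0; 0 0 0 0 0 0.1 0; 0 0 0 0 0 0.1 0")

```text
time: 11.7
tool_pos: [542.0, -2.7, 23.6]
tcp_rot: [180.0, -0.0, -6.9]
ft_force: [-1.1, -0.3, 0.8]
finger_gap: -0.2
```

>>> apply_moves(targets="0 0 0 0 0 0.05 0; 0 0 0 0 0 0.1 0; 0 0 0 0 0 0.1 0; 0 0 0 0 0 0.1 0; 0 0 0 0 0 0.1 0")

```text
time: 12.2
tool_pos: [542.1, -2.7, 23.1]
tcp_rot: [180.0, -0.0, -6.9]
ft_force: [-3.4, -0.5, 6.3]
finger_gap: -0.1
```

```bash
python3 avg.py
```

```text
[5.69 6.67 7.14 5.88 6.08] 6.294025057448339 23.120785769769757 12.45
```

>>> apply_moves(targets="0 0 0 0 0 0.08 0; 0 0 0 0 0 0.16 0; 0 0 0 0 0 0.22 0; 0 0 0 0 0 0.22 0; 0 0 0 0 0 0.22 0")

```text
time: 12.95
tool_pos: [542.1, -2.7, 21.7]
tcp_rot: [180.0, -0.0, -6.9]
ft_force: [-7.3, -0.1, 13.7]
finger_gap: -0.0
```

```bash
python3 avg.py
```

```text
[14.19 13.99 13.21 14.17 13.67] 13.847305703778229 21.768064343878798 13.2
```

>>> apply_moves(targets="0 0 0 0 0 0.04 0; 0 0 0 0 0 0.04 0; 0 0 0 0 0 0.04 0; 0 0 0 0 0 0.04 0; 0 0 0 0 0 0.04 0")

```text
time: 13.7
tool_pos: [542.2, -2.7, 21.7]
tcp_rot: [180.0, -0.0, -6.9]
ft_force: [-7.9, 0.1, 17.0]
finger_gap: -0.0
```

>>> apply_moves(targets="0 0 0 0 0 -0.3 0; 0 0 0 0 0 -0.6 0; 0 0 0 0 0 -1.0 0; 0 0 0 0 0 -1.6 0; 0 0 0 0 0 -1.6 0")

```text
time: 14.2
tool_pos: [542.7, -2.7, 36.9]
tcp_rot: [-180.0, -0.1, -6.9]
ft_force: [-0.1, 0.1, 0.3]
finger_gap: -0.3
```

>>> apply_moves(targets="0 0 0 0 0 0.4 0; 0 0 0 0 0 0.8 0; 0 0 0 0 0 0.9 0; 0 0 0 0 0 1.0 0; 0 0 0 0 0 1.03 0")

```text
time: 14.7
tool_pos: [541.6, -2.6, 25.5]
tcp_rot: [180.0, 0.0, -6.9]
ft_force: [-2.9, 0.8, 3.9]
finger_gap: -0.2
```

```bash
python3 avg.py
```

```text
[3.93 3.72 3.19 2.57 3.8 ] 3.4416010985075163 25.663106168915938 14.95
```

>>> apply_moves(targets="0 0 0 0 0 -0.8 0; 0 0 0 0 0 -2.4 0; 0 0 0 0 0 -4.5 0; 0 0 0 0 0 -7 0; 0 0 0 0 0 -9 0")

```text
time: 15.45
tool_pos: [542.6, -2.7, 117.6]
tcp_rot: [-180.0, -0.1, -6.9]
ft_force: [0.1, 0.6, 0.6]
finger_gap: 0.4
```

>>> apply_moves(targets="0 0 0 0 -2 0 0; 0 0 0 0 -5 0 0; 0 0 0 0 -8 0 0; 0 0 0 0 -8 0 0; 0 0 0 0 -8 0 0")

```text
time: 15.95
tool_pos: [551.7, 77.2, 116.0]
tcp_rot: [180.0, -0.0, -6.8]
ft_force: [0.0, -0.6, -0.9]
finger_gap: -0.1
```

```bash
python3 - <<'E'
from h import *
s=sense();print(s['tool_pos'],s['ft_force'])
a=save('scene','s9.png')[140:260,250:410,::-1];b=save('side','d9.png')[140:260,250:410,::-1]
z=lambda i:cv2.resize(i,(400,300))
cv2.imwrite('pics/m9.png',np.hstack([z(a),z(b)]))
E
```

```text
[551.70270699  77.15845219 115.98561562] [ 0.03164165 -0.58945479 -0.89430835]
```

View pics/m9.png

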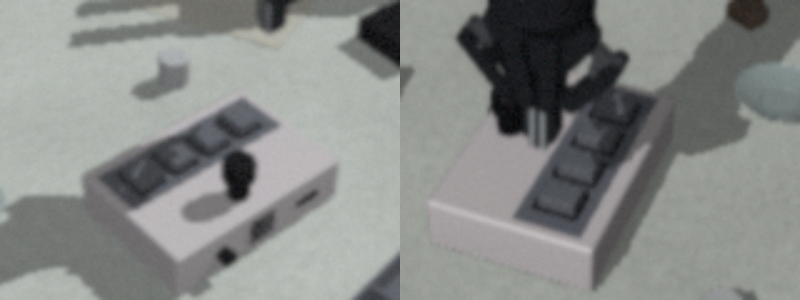

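The four keys look level and the eyepiece is standing where it was. The gripper is clear of everything.

```bash
python3 -c "
from bench import *
print(hand_in(), sense()['time'])"
```

```text
the job is handed in; nothing more can be done
the job is handed in; nothing more can be done
```

The latched key was at place 2 (second from the left). I pressed it home, it sprang up, and I handed the job in at about 16 s.

- **Finding it:** place 1 gave softly under about 4 N, pushed less than 2 mm, so it was standing. Place 2 was about 4 mm lower and stiff. I did not tap places 3 and 4, since exactly one key is latched.
- **Pressing it:** I pushed to about 17 N, and it went no further beyond about 14 N, so it was at the bottom.
- **Check after release:** a light tap at place 2 met 3.4 N at the same height where place 1 had yielded, so it now stands level with place 1. The last pictures show the four keys looking level and the eyepiece still in its place. The gripper is clear of everything. I did not measure the other loose things.
- **Disagreement:** the fingertips sat about 40 mm behind the reported TCP. The pictures suggested 35 to 37 mm and the first contact gave 40 mm. I worked from contact force and height differences between keys instead of the stated heights.
- **Sideways force:** the full press also showed about 8 N sideways, which I did not look into.

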